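# Third hand: wind the stop to its mark and press the antenna selector against it

## Task

Wind the fixture's crank clockwise until the sliding stop's black pointer stands in the red mark on the white scale. Then fetch the antenna selector, set it flat on the fixture's bed with its aluminium plate facing the sprung pad and centred on it, and press it squarely against the pad until the red needle stands in the green zone, never so hard that the pad bottoms out. Finish while still holding it pressed there with a steady push so that I can put the screws in; leave everything else on the table where it is.

Things in the scene. Friction and masses are not known exactly. Their poses are not given: they have to be found in the camera images.
- fixture: Assembly fixture fixed to the table: steel base 110 wide (x), 360 long (y), 12 mm thick; its top is the bed. Origin at table height under the pad's face as it is with the stop at its mark and the pad unpressed. +y: pressing direction; free bed from y = -130 mm to the pad, then the sliding stop, then a green gear housing (80 x 80 mm, 78 high, centre y = 185 mm) with the crank on top. z up.
- crank (a joint): Crank angle in rad, growing clockwise from above; axis vertical at x = 0, y = 185 mm of the fixture. A clockwise turn drives the stop 15 mm to the fixture's -y. 0: black pointer in the middle of the red mark (7 mm wide, +-1.47 rad). Starts 8 to 13 rad short (negative), can go 5 past 0. Stiff (0.12 N m, 3 N at the handle), stays where left; pressing the pad does not turn it.
- crank_handle (a point): Centre of the top of the crank's upright black handle: a cylinder of 22 mm diameter, 40 mm tall, top 135 mm above the table, spinning freely on its pin 42 mm from the crank's axis. It travels in a level circle, the crank arm just below it.
- pad: Sprung aluminium pad on the stop, 70 wide (x), 38 mm high. Origin at the centre of its front face (34 mm above the table), which looks to the fixture's -y; axes as the fixture's. Yields along +y relative to the stop: 2.4 N at rest, then 0.6 N per mm: 6 N at 6 mm, 14 N at 19 mm, bottoms out at 24 mm. The tip of its red needle, above the stop, lies 45 mm in +y from the pad face.
- green_zone (a point): Centre of the 10 mm long green zone painted on top of the grey sliding stop (60 mm long in y, 70 wide, top 60 mm above the table), 57.7 mm in +y from the unpressed pad face. With the needle tip in its middle (pad pressed in by 12.7 mm) the push is 10 N; the zone's ends mean 7 and 13 N.
- selector: Antenna selector (loose, 0.2 to 0.4 kg): dark box 44 wide (x, grip across this), 60 long (y = -32 to 28 mm), 40 high, black knob on top (34 mm diameter, to 56 mm height, does not turn), aluminium mounting plate 60 x 5 x 44 mm high on the +y end (outer face at y = 33 mm), two brass sockets sticking 10 mm out of the -y end. Origin: centre of the underside; z up.
- plate_face (a point): Centre of the outer face of the selector's aluminium mounting plate (22 mm above its underside); this face goes against the pad.
- radio: Yellow handheld radio standing upright, 36 x 60 x 120 mm plus aerial; not to be moved.
- hex_set: Hex keys upright in an orange plastic holder, 30 x 90 mm, 100 mm tall; not to be moved.
- stand: Clear acrylic display stand, 90 x 100 mm, 100 mm tall; not to be moved.
- mug: White mug, 80 mm diameter, 92 mm tall; not to be moved.
- screw_tray: Grey divided screw tray, 100 x 130 x 32 mm; not to be moved.
- driver: Red-handled screwdriver lying on the table, 190 mm long; not to be moved.
Mind the look-alikes: they are no part of the job. There is more than one size of the selector; the job needs the largest.

How it is judged:
By the outcome, as a careful person would: the job done as asked, in the order asked, and still so for the second after the job is handed in, while the arm keeps its last pose, push and grip.
It also fails if it takes over 67 s, if anything falls off the work surface, if the arm or the gripper's body presses on something with over 40 N, if the wrist force passes 120 N, or if a joint passes its speed limit or range.

## Robot

A 6-joint arm with a two-finger parallel gripper is mounted at the origin on the work surface. World frame = base frame: x ahead of the robot, y to its left, z up, the work surface at z = 0. Lengths are in mm, angles in degrees, forces in N, time in s.
With the tool pointing down it reaches from about 375 to 900 mm from the base axis. Payload 3.1 kg.
Tool frame: the origin (TCP) lies on the centre line of the jaws, within the pads' length; the fingertips stand 14 mm ahead of it and the grasp point (between the pads) lies 5 mm behind it; y points along the fingers, z is the direction in which the jaws open and shut, and the axes are right-handed (so a half turn about y gives the same grasp; the last joint's range is limited). The gripper opens to 85 mm and grips with 20 to 120 N. Pads are 22 mm wide; open, the fingers measure 114 mm over their backs; the gripper's body (76 mm by 85 mm) begins 54 mm behind the grasp point. The pads swing forward as they close: fully open they stand 13 mm farther back than shut.
Start: joints at [55.663, 30.224, 82.088, -0, 67.689, -10.227], TCP at [255.265, 570.471, 245.31] pointing down, gripper open.
Joint ranges: [-176.69, 176.69], [-43.24, 126.21], [12.49, 139.97], [-82, 262], [0, 151.66], [-163.58, 163.58]. Speed limits (degrees/s): [159.86, 159.86, 180, 180, 180, 180].

## Interface

Orientations are given as a 3x3 rotation matrix whose columns are the frame's x, y, z axes.
In Python, from rig import ctrl gives the robot as it stands. Calls block until the motion is done:
- ctrl.goto(position, orientation): joint-space move of the TCP to a pose.
- ctrl.move_linear(position, attitude=None, v=150): straight line of the TCP; attitude=None keeps the orientation; v is the mean speed in mm/s.
- ctrl.movej(angles): joint-space move.
- ctrl.gripper_to(opening, f_grip=None): finger opening in mm; f_grip is the grip in N (None keeps the last); returns when the fingers have stopped.
- ctrl.sleep(seconds).
- ctrl.solve_ik(position, orientation): joint angles nearest the present ones, or None.
- ctrl.camera(name): name is "scene" or "top"; returns the picture (384x512x3 uint8, red, green, blue); there is no depth.
- ctrl.camera_info(name): a dict with "K" (3x3 intrinsics, pixels), "view" (4x4, takes a point from world to camera coordinates). Camera axes: x right, y up, looking along -z (the intrinsics and any distortion apply to the point x, -y, -z); pixel columns grow to the right and rows downward; lengths in mm; the calibration is good to about 2 mm. A picture is of the moment at which its call begins. camera_info takes no time and is no camera call.
A pose or a line that the arm cannot do raises ctrl.MotionError and nothing moves.
- ctrl.sign_off(): hands the job in, once; it reports no verdict.
Trained networks look in the newest picture that a camera, given by its name, has taken for a name from the list of things; names that differ only in an ending like _2 or _b are one class to them, and where a whole thing is asked for, a point or a joint stands for the part that bears it (a point fixed in the world has none). Each returns a list of dicts, best first, with "conf" (0 to 1); they miss things now and then, are a little off and sometimes report something else, mostly with a low value. They report only what shows in the picture. A call takes as long as a camera call. They do not tell look-alikes from the thing itself.
- ctrl.spot_in(target, camera): "at" ([x, y, z] in mm, in world coordinates, good to about 4 mm: the middle of the surface that is visible of it).
- ctrl.mark_of(target, camera): "at" ([x, y, z] in mm, in world coordinates, good to about 4 mm: a listed point, or the origin of a listed thing).
Readings, each from a call of its own:
- ctrl.current_time_s(): time.
- ctrl.current_qpos(): joint angles.
- ctrl.current_joint_vel(): joint speeds.
- ctrl.current_tau(): joint torques, N m.
- ctrl.current_position(): TCP position.
- ctrl.current_orientation(): TCP orientation.
- ctrl.current_ft_force(): force on the tool from outside, world axes, zero at the start.
- ctrl.current_ft_torque(): the same for the moment, N m.
- ctrl.current_width(): finger opening in mm.
Only numpy, scipy, OpenCV 4.12 (cv2) and the standard library are available. Lean on these libraries where they do the work, as an engineer would, in place of code of your own. Each camera call takes 0.05 s, during which the arm holds its last target.

## Working session

There is one attempt and no reset: what is moved stays moved. The work goes in short steps, each a Python script; the robot and the scene stay as the last script left them, time stands still between calls to the robot, and variables do not carry over. Pictures are saved under pics/ and viewed, and the job is handed in when it is done.

```bash
ls; mkdir -p pics
python3 - <<'E'
from rig import ctrl
import cv2
for c in ("scene","top"):
    im=ctrl.camera(c); cv2.imwrite(f"pics/{c}0.png",cv2.resize(im[:,:,::-1],(800,600),interpolation=cv2.INTER_CUBIC))
    i=ctrl.camera_info(c); print(c,i)
    for n in ["fixture","crank_handle","pad","green_zone","selector","plate_face"]:
        for f in ("mark_of","spot_in"):
            try: print(n,f,[(d["at"] if not hasattr(d["at"],'round') else d["at"].round(1),round(d["conf"],2)) for d in getattr(ctrl,f)(n,c)])
            except Exception as e: print(n,f,e)
print(ctrl.current_time_s(), ctrl.current_orientation())
E
```

```text
pics
scene {'K': array([[397.39963394,   0.        , 258.63849683],
       [  0.        , 397.39963394, 189.30045954],
       [  0.        ,   0.        ,   1.        ]]), 'view': array([[ 8.62595082e-01,  5.05773997e-01, -1.10629630e-02,
        -5.29083160e+02],
       [-3.51685400e-01,  6.15230584e-01,  7.05555602e-01,
         4.30243649e+01],
       [ 3.63657950e-01, -6.04718109e-01,  7.08568207e-01,
        -1.32158813e+03],
       [ 0.00000000e+00,  0.00000000e+00,  0.00000000e+00,
         1.00000000e+00]])}
fixture mark_of [([588.3, -45.1, 0.1], 0.94)]
fixture spot_in [([603.3, -12.5, 13.7], 0.95)]
crank_handle mark_of [([567.0, 165.2, 134.3], 0.58), ([779.5, -45.2, -1.9], 0.19)]
crank_handle spot_in [([578.0, 149.4, 93.2], 0.68), ([570.9, 157.9, 122.4], 0.45), ([595.2, -17.2, 43.7], 0.2)]
pad mark_of [([590.4, -19.5, 33.6], 0.82)]
pad spot_in [([593.6, -15.5, 42.9], 0.85)]
green_zone mark_of [([594.2, 36.5, 68.1], 0.84)]
green_zone spot_in [([596.7, 17.5, 57.7], 0.91)]
selector mark_of [([475.2, -229.1, 1.3], 0.68), ([328.5, -165.9, -1.4], 0.55)]
selector spot_in [([443.1, 
[... 1306 characters left out ...]
 61.3], 0.86)]
selector mark_of [([432.5, -92.3, 0.1], 0.66), ([475.2, -229.2, 0.2], 0.65), ([326.7, -161.4, -0.4], 0.55)]
selector spot_in [([431.3, -87.1, 39.9], 0.73), ([473.8, -226.6, 29.9], 0.73), ([324.3, -158.6, 28.9], 0.68)]
plate_face mark_of [([301.5, -167.0, 9.5], 0.78), ([419.3, 408.8, -0.5], 0.7), ([419.1, -62.7, 24.9], 0.68), ([492.7, -218.3, 17.5], 0.51)]
plate_face spot_in [([571.6, 404.3, 6.0], 0.7), ([435.2, -86.9, 45.5], 0.63), ([471.4, -230.7, 28.3], 0.54), ([325.0, -159.8, 26.9], 0.5), ([763.5, 101.1, 118.2], 0.35)]
1.3 [[ 9.12760043e-01  3.65180983e-05  4.08496148e-01]
 [-4.08496148e-01  1.71800303e-05  9.12760043e-01]
 [ 2.63142848e-05 -9.99999999e-01  3.05987477e-05]]
```

View pics/scene0.png

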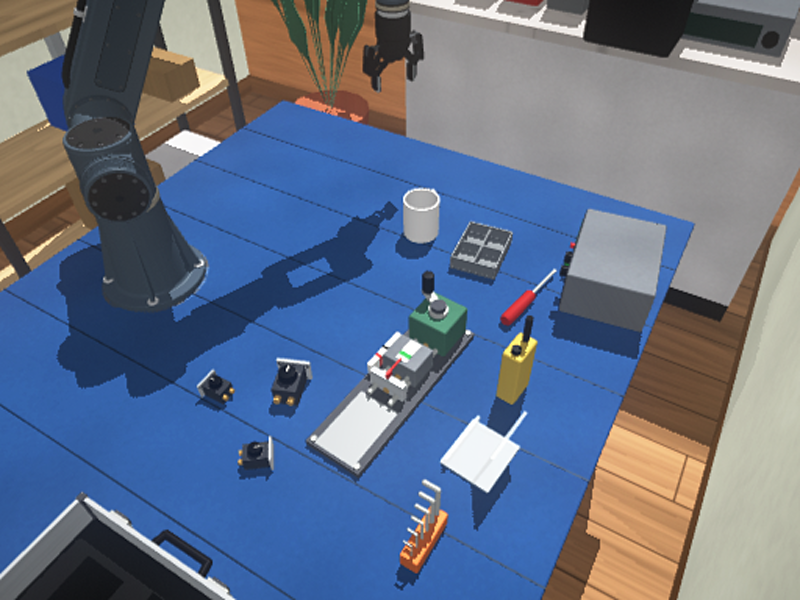

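View pics/top0.png

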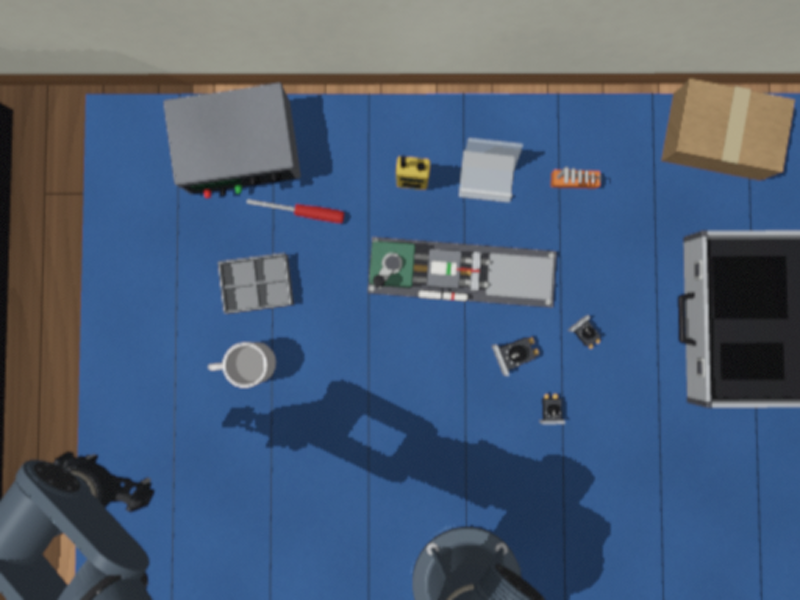

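The largest selector is at about (518,354) in the top view. The fixture spans (371..556, 238..304) with its crank handle at (380,282). Next I'll zoom in on the fixture and selector.

```bash
cat > h.py <<'E'
from rig import ctrl
import numpy as np, cv2
INFO={}
def info(c):
    if c not in INFO: INFO[c]=ctrl.camera_info(c)
    return INFO[c]
def proj(P,c):
    i=info(c);P=np.atleast_2d(P).astype(float);q=P@i["view"][:3,:3].T+i["view"][:3,3]
    q=q*[1,-1,-1];u=q@i["K"].T;return u[:,:2]/u[:,2:]
def unproj(uv,z,c):
    i=info(c);uv=np.atleast_2d(uv).astype(float);R=i["view"][:3,:3];t=i["view"][:3,3]
    d=np.c_[uv,np.ones(len(uv))]@np.linalg.inv(i["K"]).T*[1,-1,-1]
    d=d@R;o=-R.T@t;s=(z-o[2])/d[:,2];return o+s[:,None]*d
E
python3 - <<'E'
from h import *
print(info("top").keys())
im=ctrl.camera("top"); s=im[:,:,::-1]
hsv=cv2.cvtColor(im,cv2.COLOR_RGB2HSV)
def crop(im,x0,y0,x1,y1,k,n):
    cv2.imwrite(n,cv2.resize(im[y0:y1,x0:x1],None,fx=k,fy=k,interpolation=cv2.INTER_CUBIC))
crop(s,228,145,368,205,5.7,"pics/fix1.png")
crop(s,305,195,395,275,7,"pics/sel1.png")
sc=ctrl.camera("scene")[:,:,::-1]; crop(sc,190,165,310,310,4,"pics/fixs1.png")
E
```

```text
dict_keys(['K', 'view'])
```

View pics/fix1.png

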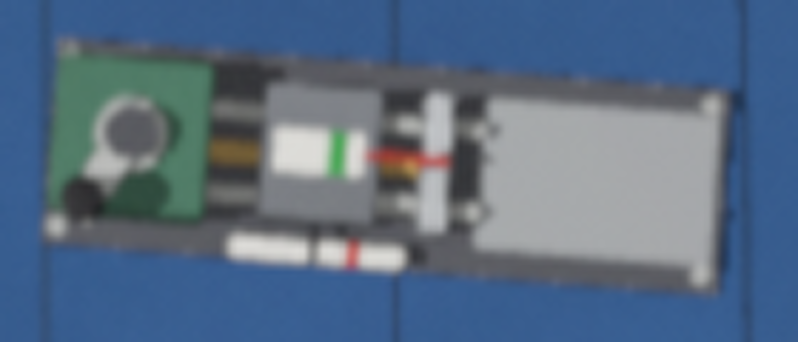

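View pics/sel1.png

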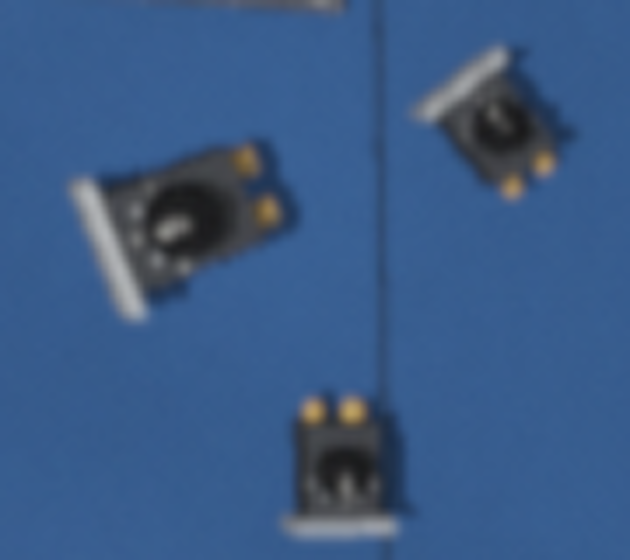

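View pics/fixs1.png

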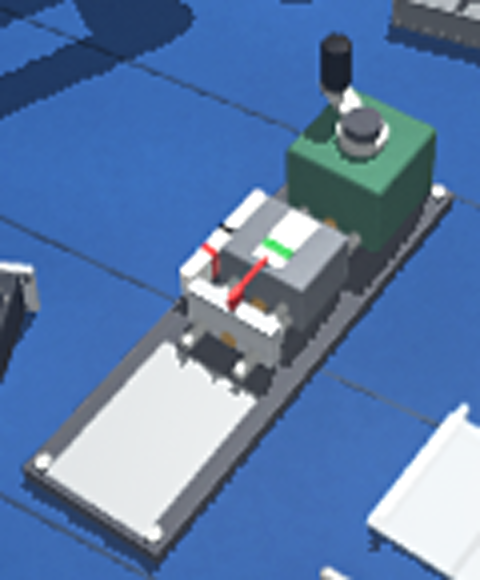

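Run:
```python
from h import *
f=lambda p:np.array(p)/5.7-0.5+0.5/5.7+[228,145]
g=lambda p:np.array(p)/7-.5+.5/7+[305,195]
C=unproj(f([[60,38],[735,92],[718,292],[45,240]]),12,"top"); print("corners",C.round(1))
B=unproj(f([[68,46],[712,103],[700,275],[57,225]]),15,"top"); print("bolts",B.round(1), B.mean(0))
for D in (C,B):
    v=D[0]+D[3]-D[1]-D[2]; print("yaw", np.degrees(np.arctan2(-v[0],v[1])), np.linalg.norm(v)/2)
    w=D[0]+D[1]-D[2]-D[3]; print(np.degrees(np.arctan2(w[1],w[0])),np.linalg.norm(w)/2)
P=unproj(f([[352,255],[313,250]]),50,"top");print(np.linalg.norm(P[0]-P[1]), P)
print("handle",unproj(f([[82,198]]),135,"top"), "axis", unproj(f([[132,130]]),100,"top"))
print("plate top edge",unproj(g([[88,180],[140,316]]),44,"top"),unproj(g([[74,187],[126,322]]),44,"top"), "knob",unproj(g([[185,222]]),56,"top"))
```

```text
corners [[ 659.4  178.2   12. ]
 [ 629.4 -181.4   12. ]
 [ 522.9 -170.8   12. ]
 [ 551.6  186.2   12. ]]
bolts [[ 654.8  173.8   15. ]
 [ 623.2 -168.4   15. ]
 [ 531.8 -160.7   15. ]
 [ 559.4  179.7   15. ]] [592.30721951   6.08608471  15.        ]
yaw -4.692096836308889 359.4548869840429
-4.981740629644403 107.58035883393659
yaw -4.950356429717414 342.59576100544524
-4.17000332133652 93.64287285535804
20.298188184167458 [[541.36861555  25.89543853  50.        ]
 [544.01837275  46.01993182  50.        ]]
handle [[565.48643509 162.41368236 135.        ]] axis [[601.79376348 138.61102514 100.        ]]
plate top edge [[450.08838045 -55.77645248  44.        ]
 [393.06969257 -77.02366137  44.        ]] [[447.17071683 -49.8541656   44.        ]
 [390.58361163 -71.11683732  44.        ]] knob [[432.73508473 -94.50429266  56.        ]]
```

Fixture yaw comes out at about -4.8°, with the origin near (587,-45) and the crank axis near (602,139). The pointer is about 20 mm short, so roughly 8.5 rad to wind. Next I'll grip the handle.

```bash
cat >> h.py <<'E'
def ori(a):
    c,s=np.cos(np.radians(a)),np.sin(np.radians(a))
    return np.array([[s,0,c],[-c,0,s],[0,-1,0]],float)
AX=np.array([602.2,139.3])
def save(c,n,x0=0,y0=0,x1=512,y1=384,k=1.56):
    im=ctrl.camera(c)
    cv2.imwrite("pics/"+n,cv2.resize(im[y0:y1,x0:x1,::-1],None,fx=k,fy=k,interpolation=cv2.INTER_CUBIC))
    return im
E
python3 - <<'E'
from h import *
h=[567.8,163.4]
ctrl.goto([*h,190],ori(55))
print(ctrl.current_time_s(),ctrl.current_ft_force())
ctrl.gripper_to(50,25)
ctrl.move_linear([*h,122],v=120)
print(ctrl.current_ft_force())
save("scene","h1.png",190,150,310,310,3.7)
save("top","h1t.png",220,130,340,220,5)
ctrl.gripper_to(15,25)
print(ctrl.current_width(),ctrl.current_ft_force(),ctrl.current_position(),ctrl.current_time_s())
E
```

```text
3.2667 [-0.30098558 -0.32623841 -0.2932261 ]
[-0.37456559  0.50698858  0.28138405]
21.010828965398275 [ 0.19399176 -0.19234088  3.53272963] [568.23907607 163.49638302 122.79576132] 4.8833
```

View pics/h1.png

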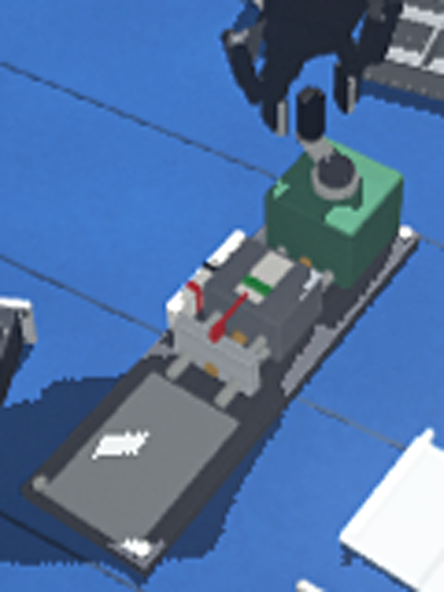

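The picture shows the jaws either side of the handle at about (310,110), and they closed at 21 mm. I'll wind the first 45° while watching the force.

Run:
```python
from h import *
p=ctrl.current_position(); a0=np.degrees(np.arctan2(*(p[:2]-AX)[::-1])); print(a0)
for k in range(1,4):
    a=np.radians(a0-15*k)
    ctrl.move_linear([AX[0]+42*np.cos(a),AX[1]+42*np.sin(a),122],v=120)
    f=ctrl.current_ft_force(); print(round(a0-15*k,1),f.round(1),"rad",round(f[0]*np.cos(a)+f[1]*np.sin(a),1),"tan_cw",round(f[0]*np.sin(a)-f[1]*np.cos(a),1),ctrl.current_width(),ctrl.current_time_s(),(ctrl.current_position()).round(1))
```

```text
144.53099540202268
129.5 [-0.6  1.4  4.5] rad 1.5 tan_cw 0.4 21.083062025728598 5.1333 [576.2 172.4 122.8]
114.5 [0.8 3.  4.8] rad 2.4 tan_cw 2.0 21.13577920724477 5.3833 [585.6 178.3 122.8]
99.5 [0.4 3.2 5.6] rad 3.0 tan_cw 0.9 20.97530421403771 5.6333 [596.1 181.5 122.8]
```

Run:
```python
from h import *
a0=99.53; 
for k in range(1,28):
    a=np.radians(a0-15*k)
    ctrl.move_linear([AX[0]+42*np.cos(a),AX[1]+42*np.sin(a),122],v=120)
    f=ctrl.current_ft_force()
    if k%3==0 or np.linalg.norm(f)>20: print(round(a0-15*k,1),f.round(1),round(ctrl.current_width(),2),ctrl.current_time_s(),(ctrl.current_position()).round(1))
    if np.linalg.norm(f)>40: print("STOP");break
save("scene","w1.png",190,150,310,310,3.7)
save("top","w1t.png",220,130,340,220,6)
```

```text
54.5 [2.7 2.4 4.5] 20.78 6.3833 [628.2 173.9 122.8]
9.5 [ 2.2 -0.5  5.5] 21.25 7.1333 [644.8 145.4 122.8]
-35.5 [-1.3  0.4  7.9] 21.24 7.8833 [635.9 113.9 122.7]
-80.5 [-1.8  3.4  9.1] 20.74 8.6333 [607.9  98.3 122.7]
-125.5 [1.2 4.8 5.4] 21.22 9.3833 [578.5 106.  122.7]
-170.5 [1.9 2.4 7. ] 21.08 10.1333 [561.8 132.5 122.7]
-215.5 [0.8 1.  6.9] 21.14 10.8833 [568.2 163.6 122.7]
-260.5 [-0.1  3.1  8.5] 21.02 11.6333 [595.  181.3 122.7]
-305.5 [1.9 3.5 5.7] 21.09 12.3833 [627.8 174.2 122.8]
```

View pics/w1.png

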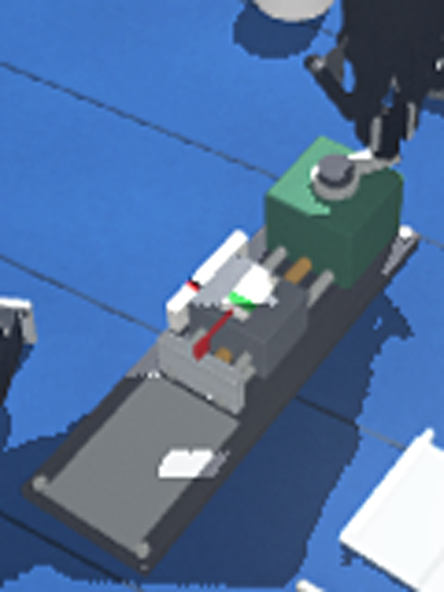

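View pics/w1t.png

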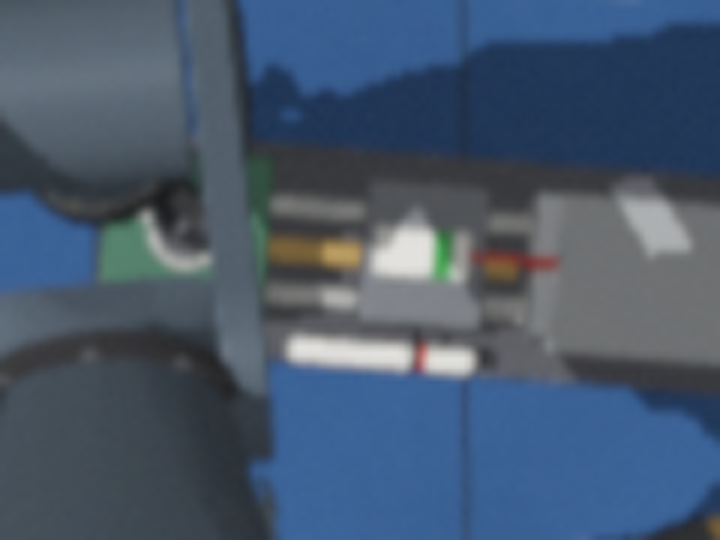

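The black pointer now overlaps the red mark at (418,357) in the top view. I'll look at the raw pixels for sub-pixel position.

Run:
```python
from h import *
ims=[ctrl.camera("top").astype(int) for _ in range(3)]
im=np.mean(ims,0)
cv2.imwrite("pics/z.png",cv2.resize(im[180:198,275:312,::-1].astype(np.uint8),None,fx=20,fy=20,interpolation=cv2.INTER_NEAREST))
for r in range(185,194): print(r,[tuple(int(v) for v in im[r,c]) for c in range(285,296)])
s=ctrl.camera("scene")
cv2.imwrite("pics/zs.png",cv2.resize(s[205:245,225:265,::-1],None,fx=14,fy=14,interpolation=cv2.INTER_NEAREST))
```

```text
185 [(88, 89, 95), (85, 87, 92), (86, 87, 92), (78, 80, 84), (66, 66, 70), (79, 80, 84), (85, 86, 91), (85, 85, 91), (82, 83, 88), (79, 81, 86), (85, 87, 91)]
186 [(114, 114, 116), (112, 112, 114), (107, 107, 110), (90, 91, 94), (71, 66, 69), (88, 77, 81), (94, 91, 95), (95, 95, 99), (84, 85, 89), (78, 79, 83), (88, 89, 93)]
187 [(176, 175, 172), (173, 172, 169), (157, 157, 155), (127, 126, 125), (101, 77, 77), (127, 84, 85), (136, 122, 121), (134, 133, 133), (122, 122, 122), (118, 118, 118), (123, 123, 124)]
188 [(217, 216, 212), (214, 213, 210), (200, 199, 195), (165, 163, 160), (137, 99, 97), (173, 110, 108), (187, 167, 164), (188, 185, 182), (183, 182, 179), (181, 180, 178), (181, 180, 177)]
189 [(223, 222, 219), (222, 222, 218), (212, 211, 208), (176, 173, 170), (150, 106, 104), (193, 131, 128), (214, 196, 192), (218, 215, 211), (218, 217, 214), (217, 217, 213), (217, 216, 213)]
190 [(206, 205, 203), (209, 208, 206), (200, 199, 197), (159, 155, 153), (141, 92, 94), (190, 137, 136), (213, 201, 198), (220, 219, 215), (221, 221, 217), (222, 221, 218), (222, 221, 218)]
191 [(158, 161, 170), (168, 171, 177), (161, 163, 168), (122, 120, 132), (117, 83, 105), (163, 124, 135), (186, 179, 181), (197, 197, 197), (200, 200, 199), (200, 201, 200), (202, 203, 202)]
192 [(92, 114, 154), (100, 119, 155), (98, 115, 149), (79, 98, 137), (81, 91, 134), (105, 105, 141), (120, 128, 152), (130, 140, 158), (135, 143, 159), (139, 147, 161), (146, 153, 167)]
193 [(62, 100, 153), (63, 100, 152), (62, 99, 151), (61, 98, 149), (62, 98, 149), (64, 99, 148), (66, 101, 148), (69, 102, 149), (71, 103, 148), (74, 104, 149), (81, 108, 151)]
```

View pics/z.png

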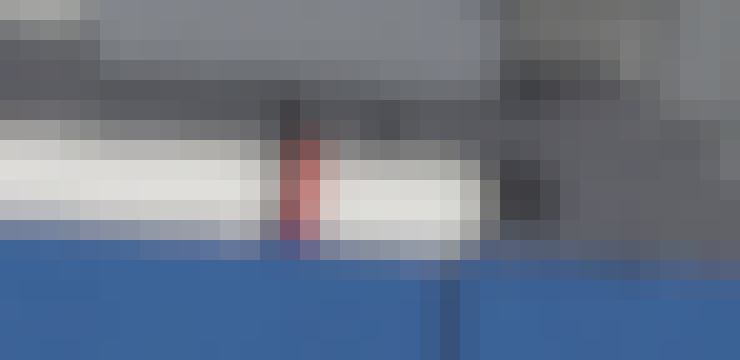

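View pics/zs.png

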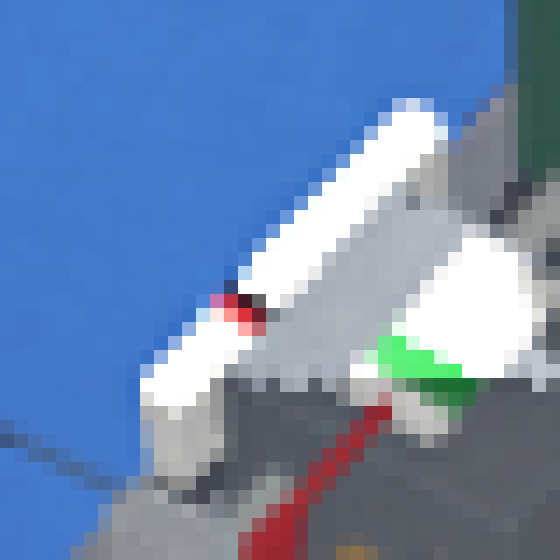

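The pointer covers only the far (left) edge of the red, about 2 mm short of centre. I'll turn it 45° more.

Run:
```python
from h import *
a0=99.53-15*27
for k in range(1,4):
    a=np.radians(a0-15*k)
    ctrl.move_linear([AX[0]+42*np.cos(a),AX[1]+42*np.sin(a),122],v=120)
ctrl.sleep(0.2)
ims=[ctrl.camera("top").astype(int) for _ in range(3)]
im=np.mean(ims,0)
cv2.imwrite("pics/z2.png",cv2.resize(im[180:198,275:312,::-1].astype(np.uint8),None,fx=20,fy=20,interpolation=cv2.INTER_NEAREST))
for r in range(187,192): print(r,[tuple(int(v) for v in im[r,c]) for c in range(285,296)])
s=ctrl.camera("scene")
cv2.imwrite("pics/zs2.png",cv2.resize(s[205:245,225:265,::-1],None,fx=14,fy=14,interpolation=cv2.INTER_NEAREST))
print(ctrl.mark_of("pad","scene"),ctrl.mark_of("pad","top"),ctrl.current_time_s())
```

```text
187 [(177, 176, 173), (173, 172, 170), (163, 162, 160), (149, 143, 141), (109, 91, 90), (93, 79, 79), (125, 120, 120), (136, 134, 134), (126, 126, 127), (119, 119, 120), (122, 122, 122)]
188 [(217, 217, 213), (215, 214, 210), (206, 203, 199), (190, 178, 175), (141, 113, 111), (130, 108, 106), (177, 167, 164), (188, 186, 182), (184, 183, 180), (181, 181, 178), (181, 181, 178)]
189 [(223, 222, 219), (223, 222, 218), (220, 215, 211), (204, 186, 183), (149, 118, 115), (152, 129, 126), (205, 196, 192), (218, 216, 212), (218, 218, 214), (217, 217, 213), (217, 217, 213)]
190 [(207, 206, 204), (210, 209, 207), (210, 204, 201), (196, 175, 172), (144, 110, 111), (154, 136, 135), (206, 202, 198), (220, 219, 216), (222, 221, 217), (222, 221, 218), (222, 222, 218)]
191 [(158, 161, 170), (169, 171, 177), (173, 168, 173), (163, 141, 149), (123, 96, 114), (132, 123, 135), (180, 179, 181), (197, 197, 197), (200, 200, 199), (201, 201, 200), (202, 203, 203)]
[{'at': [586.1, -38.5, 33.4], 'conf': 0.54}] [{'at': [582.4, -43.1, 30.7], 'conf': 0.48}] 13.9333
```

View pics/z2.png

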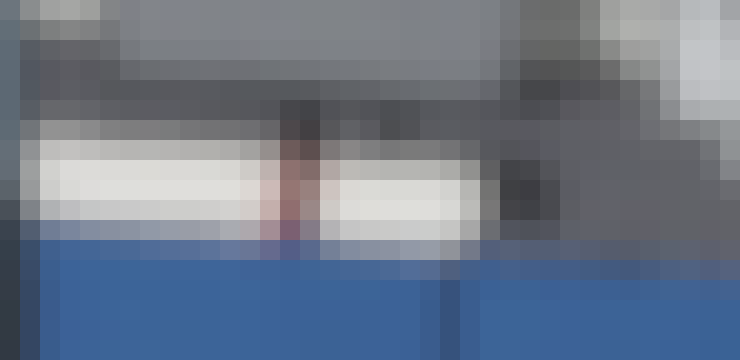

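View pics/zs2.png

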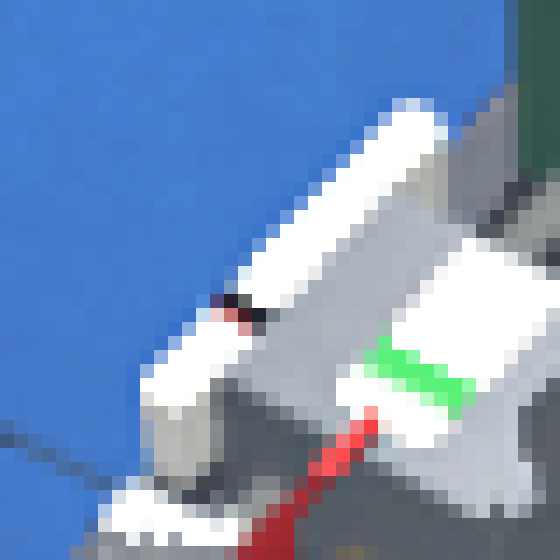

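Run:
```python
from h import *
im=cv2.imread("pics/fix1.png").astype(float)
s=im[235:275,215:415].mean(0)  # cols
s=im[250:262,215:415].mean(0); red=s[:,2]-s[:,1]
red=np.clip(red-5,0,None); c=(red*np.arange(len(red))).sum()/red.sum()+215
print("red0",(c+.5)/5.7-.5+228, [int(x) for x in red[100:170:5]])
s=im[240:258,290:340].mean((0,2)); d=np.clip(190-s,0,None);c=(d*np.arange(50)).sum()/d.sum()+290
print("ptr0",(c+.5)/5.7-.5+228,s.astype(int)[::4])
i=ctrl.camera("top").astype(float)[188:191]
lum=i.mean((0,2))[283:296];rd=(i[:,:,0]-i[:,:,1]).mean(0)[283:296]
d=np.clip(205-i[:,:,0].mean(0)[283:296],0,None); d[9:]=0;d[:3]=0
print("ptr now (red channel dark)",(d*np.arange(283,296)).sum()/d.sum(),d.round())
```

```text
red0 289.31779828514345 [0, 0, 0, 0, 0, 5, 31, 77, 68, 24, 0, 0, 0, 0]
ptr0 282.49680316774163 [203 203 202 199 174 139 133 158 191 198 200 196 190]
ptr now (red channel dark) 289.5012165450122 [ 0.  0.  0.  0.  0.  8. 60. 60.  9.  0.  0.  0.  0.]
```

The pointer is at 289.50 px against the red centre at 289.32, about 0.5 mm past the middle, so the stop is set. Next I'll release the handle and refit the selector's pose.

Run:
```python
from h import *
ctrl.gripper_to(42)
p=ctrl.current_position()
ctrl.move_linear([p[0],p[1],215],v=200)
im=save("top","s2.png",300,190,400,280,7)
m=((im.min(2)>110)).astype(np.uint8); m[:, :312]=0; m[:,332:]=0; m[:215]=0; m[245:]=0
ys,xs=np.nonzero(m); w=im.min(2)[ys,xs].astype(float)-100
print(len(xs)); uv=np.c_[xs,ys].astype(float); P=unproj(uv,44,"top")[:,:2]
c=np.average(P,0,w);C=np.cov(P.T,aweights=w);e,v=np.linalg.eigh(C);d=v[:,1];d*=np.sign(d[0])
print("c",c,"ang",np.degrees(np.arctan2(d[1],d[0])),np.sqrt(e*12))
print([(q["at"],q["conf"]) for q in ctrl.mark_of("selector","top")],[(q["at"],q["conf"]) for q in ctrl.mark_of("plate_face","top")])
print(ctrl.current_time_s())
```

```text
91
c [421.16274981 -65.27744258] ang 22.609211785230187 [19.12176823 58.04145362]
[([428.7, -92.1, 0.8], 0.86), ([475.0, -231.4, 0.9], 0.67), ([324.6, -164.8, -1.6], 0.57)] [([303.1, -166.9, 12.4], 0.77), ([489.4, -219.7, 15.6], 0.65), ([424.0, -61.4, 21.7], 0.6)]
15.0833
```

View pics/s2.png

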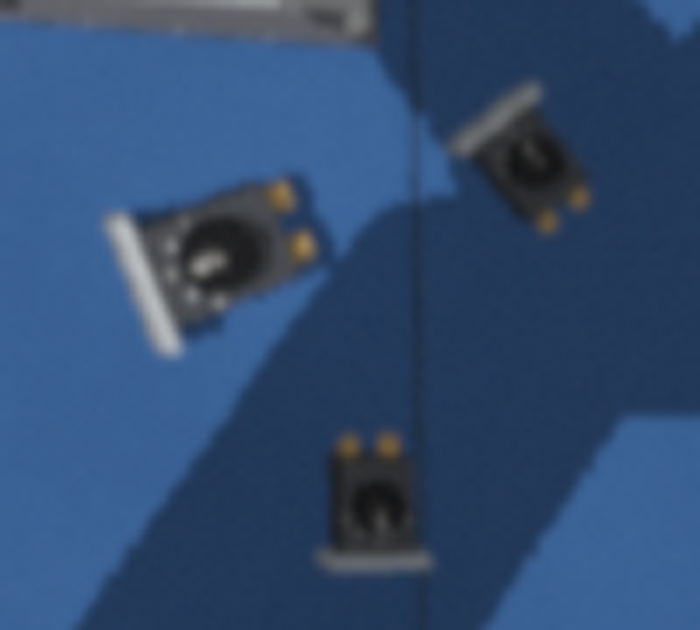

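Run:
```python
from h import *
o=[431,-92.3]; A=22
print(ctrl.solve_ik([*o,120],ori(A)))
ctrl.goto([*o,120],ori(A))
ctrl.gripper_to(80,60)
ctrl.move_linear([*o,18],v=120)
print(ctrl.current_ft_force(),ctrl.current_position())
save("scene","g1.png",130,190,250,320,4.5)
ctrl.gripper_to(38,60)
print(ctrl.current_width(),ctrl.current_ft_force(),ctrl.current_ft_torque(),ctrl.current_position(),ctrl.current_time_s())
save("scene","g2.png",130,190,250,320,4.5)
```

```text
[-2.66733618e+01  2.93771471e+01  1.14594026e+02 -2.54444375e-14
  3.60288268e+01 -4.86733618e+01]
[ 0.35433018 -0.32401937  0.08762577] [431.22099679 -92.40760045  18.34020438]
42.939460453667365 [ 0.98095881 -0.173971    5.69258848] [ 0.07818636 -0.0090211  -0.00362913] [431.64659041 -92.51109019  18.73779397] 18.275
```

View pics/g2.png

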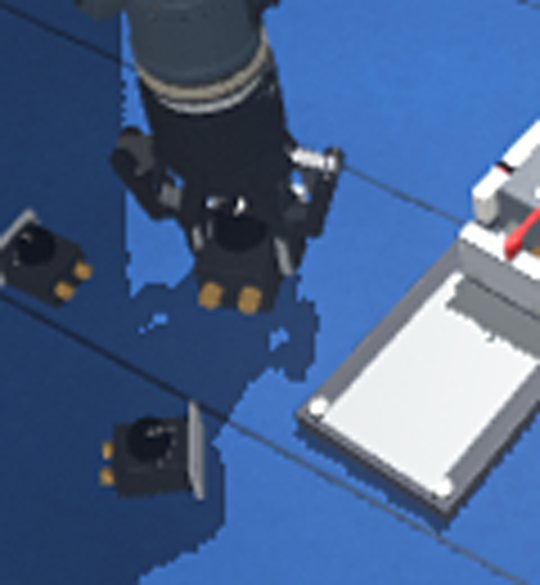

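Gripped, with the jaws at 43 mm on the largest selector (240,240). Next I'll lift, carry and set it down on the bed.

```bash
cat >> h.py <<'E'
FO=np.array([587.,-45.3]);FY=-4.8
fx=np.array([np.cos(np.radians(FY)),np.sin(np.radians(FY))]);fy=np.array([-fx[1],fx[0]])
def F(x,y): return FO+x*fx+y*fy
E
python3 - <<'E'
from h import *
p=ctrl.current_position()
ctrl.move_linear([p[0],p[1],90],v=150)
print("w",ctrl.current_width(),ctrl.current_ft_force())
t=F(0,-83)
ctrl.goto([*t,90],ori(FY))
ctrl.move_linear([*t,36],v=120)
ctrl.sleep(.2);f0=ctrl.current_ft_force(); print(f0,ctrl.current_position())
z=36
while z>28:
    z-=0.6; ctrl.move_linear([*t,z],v=20); f=ctrl.current_ft_force()
    if f[2]-f0[2]>4: break
print(z,f,ctrl.current_ft_torque(),ctrl.current_position(),ctrl.current_width(),ctrl.current_time_s())
save("scene","p1.png",180,170,310,310,4.2)
save("top","p1t.png",220,130,370,225,5)
for c in ("scene","top"):
  for n in ("plate_face","selector","pad"): print(c,n,[(np.round((np.array(q["at"][:2])-FO)@np.c_[fx,fy],1),q["at"][2],q["conf"]) for q in ctrl.mark_of(n,c)])
E
```

```text
w 43.836121423201554 [ 1.09809379  0.34899786 -2.87436637]
[-0.36168912  0.08545164 -3.83132545] [ 580.64970828 -128.27789015   36.97197812]
29.999999999999986 [-2.50277806  0.73925977  5.93223357] [0.00855955 0.27991219 0.00047214] [ 580.12645468 -128.01287249   30.77811051] 43.17502418900772 22.9167
scene plate_face [(array([-273.4, -139.2]), 16.2, 0.89), (array([ -76.2, -178.3]), 16.0, 0.74), (array([ -0.8, -49.5]), 31.4, 0.71)]
scene selector [(array([ -98.2, -194.5]), 0.1, 0.93), (array([-246.9, -139.4]), 0.6, 0.78), (array([  2.7, -88. ]), 7.4, 0.68)]
scene pad [(array([0.2, 7.1]), 32.6, 0.7)]
top plate_face [(array([ -0.9, -50.3]), 33.9, 0.65), (array([-3.4,  2.6]), 1.2, 0.62), (array([-273.5, -141.8]), 12.7, 0.57), (array([-1.3, -3.1]), 33.0, 0.48), (array([192. ,  18.5]), 2.7, 0.17)]
top selector [(array([-249., -143.]), -5.0, 0.62), (array([ -2.4, -80.8]), 13.4, 0.55)]
top pad [(array([-0.5, -0. ]), 31.8, 0.61), (array([ 96.8, 385.5]), 0.8, 0.41)]
```

View pics/p1.png

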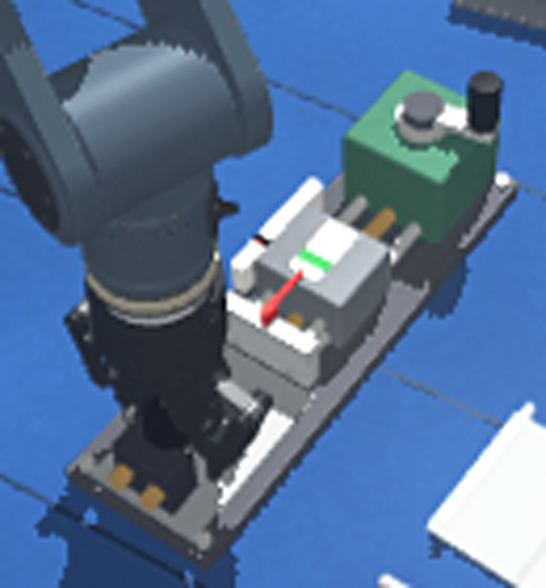

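View pics/p1t.png

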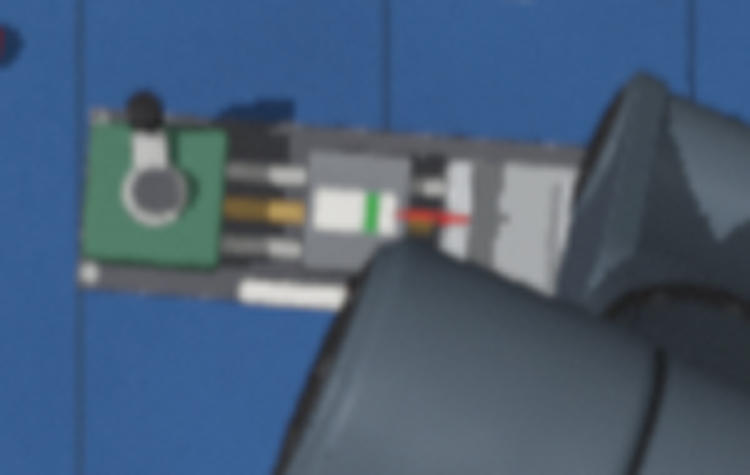

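It sits on the bed square and centred, with the networks putting the plate face at x≈-1, y≈-50. Next I'll slide it toward the pad and watch the force.

Run:
```python
from h import *
z=30.5
ctrl.move_linear([*F(0,-83),z],v=20)
print(ctrl.current_ft_force())
ctrl.move_linear([*F(0,-42),z],v=60)
for y in np.arange(-40,-20,1.5):
    ctrl.move_linear([*F(0,y),z],v=15)
    f=ctrl.current_ft_force(); p=ctrl.current_position(); q=(p[:2]-FO)@np.c_[fx,fy]
    push=-f[:2]@fy
    print(y,q.round(2),p[2].round(2),"push",push.round(2),"lat",(f[:2]@fx).round(2),"fz",f[2].round(2),ctrl.current_ft_torque().round(2),ctrl.current_width().round(2))
    if push>7.5: break
print(ctrl.current_time_s())
save("scene","q1.png",200,170,310,300,4.5)
save("top","q1t.png",220,130,370,225,5)
```

```text
[-1.1490065   0.41978506  4.49212795]Traceback (most recent call last):
  File "<stdin>", line 10, in <module>
AttributeError: 'float' object has no attribute 'round'
```

Run:
```python
from h import *
z=31
for y in np.arange(-40,-20,1.5):
    ctrl.move_linear([*F(0,y),z],v=15)
    f=ctrl.current_ft_force(); p=ctrl.current_position(); q=(p[:2]-FO)@np.c_[fx,fy]
    push=-f[:2]@fy
    print(y,q.round(2),round(p[2],2),"push",round(push,2),"lat",round(f[:2]@fx,2),"fz",round(f[2],2),np.round(ctrl.current_ft_torque(),2),round(ctrl.current_width(),2))
    if push>7.5: break
print(ctrl.current_time_s())
save("scene","q1.png",200,170,310,300,4.5)
save("top","q1t.png",220,130,370,225,5)
```

```text
-40.0 [ 3.00e-02 -3.94e+01] 30.82 push -0.07 lat 1.09 fz 1.55 [-0.18 -0.29  0.04] 43.27
-38.5 [ -0.06 -38.25] 30.84 push 1.58 lat 1.35 fz 3.0 [-0.29 -0.22  0.05] 43.3
-37.0 [ -0.22 -36.86] 30.84 push 1.14 lat 1.35 fz 1.0 [-0.31 -0.14 -0.01] 43.36
-35.5 [ -0.35 -35.27] 30.85 push 1.67 lat -0.28 fz 0.91 [-0.32 -0.12 -0.05] 43.39
-34.0 [ -0.38 -33.67] 30.83 push 0.91 lat -0.14 fz -0.72 [-0.17 -0.06 -0.02] 43.34
-32.5 [ -0.34 -32.15] 30.86 push 0.73 lat -0.96 fz -0.92 [-0.1   0.06 -0.03] 43.57
-31.0 [ -0.25 -30.67] 30.86 push -0.62 lat -0.75 fz -2.22 [-0.08 -0.08 -0.02] 43.31
-29.5 [ -0.12 -29.6 ] 30.85 push 1.69 lat -0.75 fz -1.62 [-0.27  0.01  0.09] 43.29
-28.0 [ -0.15 -28.23] 30.86 push 3.14 lat -0.42 fz -3.13 [-0.54  0.11  0.12] 43.63
-26.5 [ -0.12 -26.68] 30.87 push 4.2 lat -0.42 fz -3.76 [-0.73  0.13  0.18] 43.17
-25.0 [ -0.16 -25.19] 30.87 push 5.02 lat -0.76 fz -4.13 [-0.85  0.19  0.16] 43.19
-23.5 [ -0.12 -23.9 ] 30.91 push 5.93 lat -0.71 fz -4.46 [-0.91  0.21  0.14] 43.49
-22.0 [ -0.12 -22.59] 30.91 push 6.39 lat -0.73 fz -3.94 [-0.99  0.22  0.15] 42.92
-20.5 [ -0.11 -21.34] 30.9 push 6.69 lat -1.26 fz -3.96 [-1.24  0.19  0.19] 43.12
28.1833
```

View pics/q1.png

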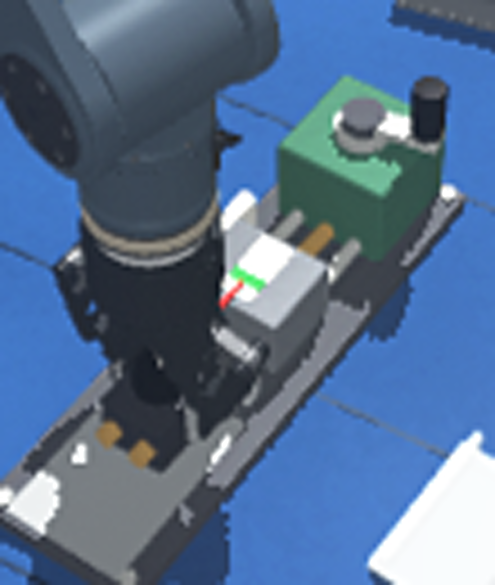

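View pics/q1t.png

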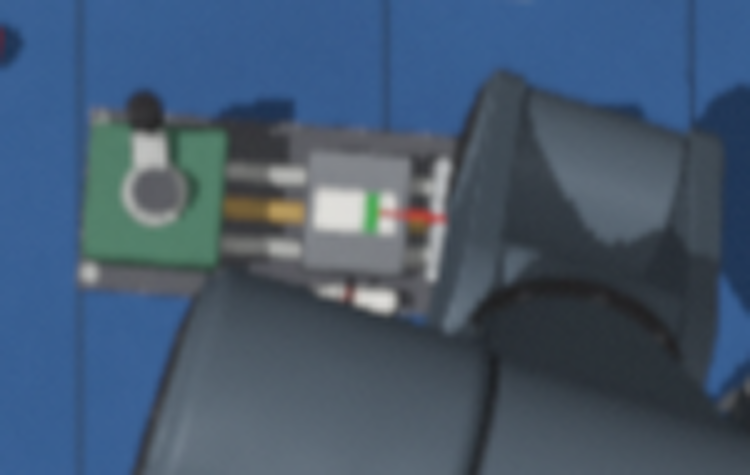

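The needle tip (380,213) is at the near edge of the green zone (365–380), which agrees with the 6.7 N reading. The vertical force shows the selector's weight hanging in the grip, so I'll seat it lightly on the bed and then press about 5 mm more.

```bash
cat > st.py <<'E'
from h import *
def rep(tag):
    f=np.mean([ctrl.current_ft_force() for _ in range(3)],0); p=ctrl.current_position(); q=(p[:2]-FO)@np.c_[fx,fy]
    push=-f[:2]@fy
    print(tag,q.round(2),round(p[2],2),"push",round(push,2),"lat",round(f[:2]@fx,2),"fz",round(f[2],2),np.round(ctrl.current_ft_torque(),2),round(ctrl.current_width(),2))
    return push,f
E
python3 - <<'E'
from st import *
z=31
for k in range(5):
    push,f=rep(z)
    if f[2]>0: break
    z-=0.3; ctrl.move_linear([*F(0,-20.5),z],v=15); ctrl.sleep(.1)
for y in (-19,-17.5,-16,-15):
    ctrl.move_linear([*F(0,y),z],v=15); ctrl.sleep(.15)
    push,f=rep(y)
    if push>9.6: break
print(z,y,np.round(ctrl.current_orientation(),4), ctrl.current_time_s())
save("scene","r1.png",200,170,310,300,4.5)
save("top","r1t.png",250,150,330,200,9)
E
```

```text
31 [ -0.13 -21.37] 30.92 push 6.88 lat -1.61 fz -3.6 [-1.11  0.27  0.17] 43.47
30.7 [ -0.1 -21.4] 30.86 push 8.5 lat -0.96 fz -2.99 [-1.16  0.34  0.19] 43.19
30.4 [ -0.08 -21.44] 30.84 push 7.18 lat -3.01 fz -0.74 [-1.1   0.41  0.2 ] 43.22
30.099999999999998 [ -0.09 -21.39] 30.81 push 6.94 lat -2.46 fz 0.92 [-1.01  0.5   0.19] 43.37
-19 [ -0.13 -19.98] 30.79 push 7.96 lat -1.79 fz 0.98 [-1.1   0.45  0.25] 42.88
-17.5 [ -0.06 -18.66] 30.83 push 8.38 lat -2.38 fz 1.23 [-1.22  0.49  0.2 ] 43.2
-16 [ -0.1  -17.41] 30.82 push 9.42 lat -1.4 fz 0.86 [-1.3   0.49  0.25] 43.52
-15 [ -0.08 -16.61] 30.83 push 10.18 lat -2.38 fz 1.34 [-1.36  0.49  0.28] 43.1
30.099999999999998 -15 [[-8.250e-02 -4.000e-04  9.966e-01]
 [-9.966e-01 -2.100e-03 -8.250e-02]
 [ 2.200e-03 -1.000e+00 -2.000e-04]] 30.9333
```

View pics/r1.png

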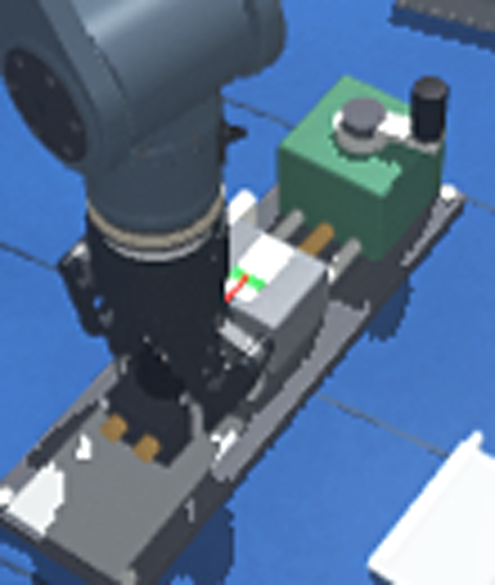

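View pics/r1t.png

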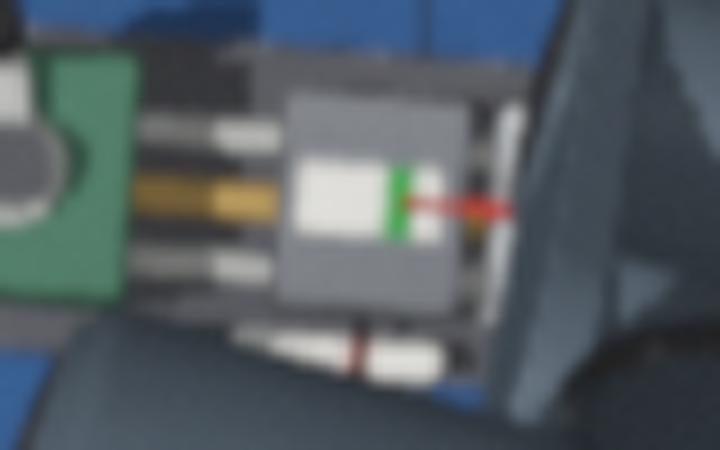

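Run:
```python
from st import *
im=np.mean([ctrl.camera("top") for _ in range(2)],0)
for r in range(169,177): print(r,[tuple(int(v) for v in im[r,c]) for c in range(290,301)])
cv2.imwrite("pics/u.png",cv2.resize(im[162:182,280:312,::-1].astype(np.uint8),None,fx=24,fy=24,interpolation=cv2.INTER_NEAREST))
rep("hold")
for c in ("scene","top"):
  for n in ("plate_face","selector","pad"): print(c,n,[(np.round((np.array(q["at"][:2])-FO)@np.c_[fx,fy],1),q["at"][2],q["conf"]) for q in ctrl.mark_of(n,c) if q["conf"]>.4])
```

```text
169 [(216, 215, 212), (212, 213, 209), (193, 203, 191), (132, 176, 136), (88, 163, 100), (121, 170, 128), (173, 190, 174), (198, 200, 196), (189, 189, 187), (150, 151, 154), (124, 127, 131)]
170 [(221, 221, 218), (216, 218, 213), (190, 205, 188), (124, 179, 128), (83, 167, 90), (128, 175, 126), (186, 199, 182), (211, 211, 205), (205, 202, 199), (160, 158, 160), (125, 125, 129)]
171 [(222, 221, 218), (216, 218, 212), (187, 205, 186), (123, 177, 125), (96, 159, 84), (141, 158, 111), (187, 181, 164), (206, 194, 189), (203, 188, 185), (165, 148, 148), (137, 117, 121)]
172 [(222, 221, 218), (216, 218, 212), (186, 205, 185), (122, 175, 124), (106, 147, 77), (149, 127, 89), (183, 141, 130), (193, 153, 148), (192, 150, 148), (170, 122, 123), (155, 102, 103)]
173 [(222, 221, 217), (214, 218, 211), (180, 202, 180), (116, 175, 119), (94, 153, 82), (142, 148, 112), (189, 169, 161), (198, 173, 170), (188, 157, 155), (169, 123, 124), (158, 101, 103)]
174 [(219, 219, 215), (210, 214, 206), (169, 197, 170), (105, 173, 113), (84, 164, 91), (145, 177, 141), (203, 203, 196), (211, 207, 204), (195, 189,
[... 193 characters left out ...]
90), (150, 151, 153), (122, 123, 126)]
176 [(163, 165, 165), (158, 163, 160), (138, 158, 144), (113, 150, 123), (108, 152, 119), (139, 165, 145), (178, 182, 177), (185, 185, 184), (174, 174, 174), (142, 143, 147), (117, 119, 124)]
hold [ -0.11 -16.59] 30.81 push 9.59 lat -2.72 fz 1.63 [-1.35  0.52  0.25] 43.12
scene plate_face [(array([-2.7, 16.6]), 32.8, 0.8), (array([-275.1, -137. ]), 17.4, 0.76), (array([ -76.4, -178.6]), 13.6, 0.7)]
scene selector [(array([  1.3, -20.9]), 9.9, 0.9), (array([ -97. , -193.9]), -1.6, 0.74), (array([-249.4, -139.2]), -0.4, 0.69)]
scene pad []
top plate_face [(array([ -83. , -179.9]), 19.2, 0.43)]
top selector [(array([ -94.6, -193.5]), -0.2, 0.5)]
top pad []
```

View pics/u.png

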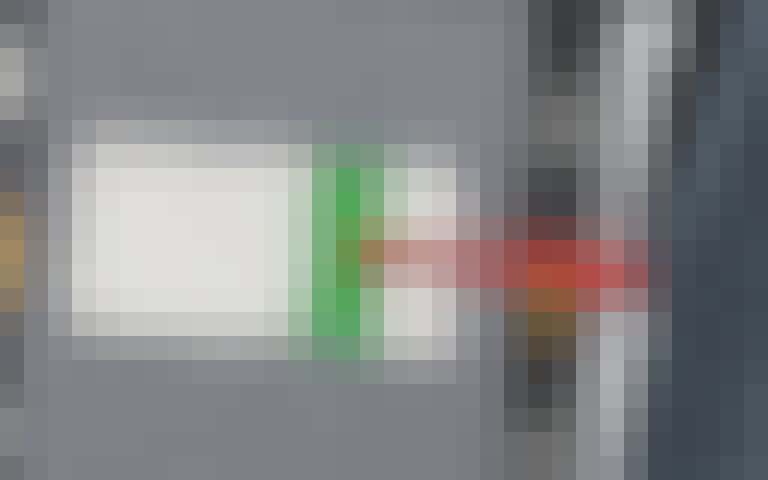

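Run:
```python
from st import *
ctrl.sleep(0.6); rep("final"); print(ctrl.current_time_s()); print(ctrl.sign_off())
```

```text
final [ -0.1 -16.6] 30.83 push 9.02 lat -2.25 fz 2.02 [-1.3   0.54  0.2 ] 43.97
32.0333
the job is handed in; nothing more can be done
None
```

The job is done and handed in at 32 s of the 67 s. The arm is still holding the largest selector pressed against the pad.

- **Crank:** I wound it clockwise about 8.6 rad. The black pointer stands in the red mark, about 0.5 mm past its middle.
- **Selector:** it sits on the bed with its plate against the pad. The arm is within 0.1 mm of the centre line I measured. The camera estimates of the plate and selector centre ranged from −2.7 to +1.3 mm, within the networks' roughly 4 mm accuracy. The arm hides the contact face, so I could not see squareness and centring directly once it was pressed.
- **Push:** the needle tip is near the middle of the green zone in the top view. The last readings were 9.0 to 10.2 N, with the pad pressed in about 13 mm, well short of the 24 mm where it bottoms out.
- **Other forces:** a light downward load of about 5 N keeps the selector on the bed. The force sensor also read about 2 N sideways, and I did not find out why.
- **Other items:** nothing else was touched.

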